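# Open the push-to-open stock cupboard

### The arm

A 6-joint arm with a two-finger parallel gripper is mounted at the origin on the work surface. World frame = base frame: x ahead of the robot, y to its left, z up, the work surface at z = 0. Lengths are in mm, angles in rad, forces in N, time in s.
With the tool pointing down it reaches from about 300 to 775 mm from the base axis. Payload 14.6 kg.
Tool frame: the origin (TCP) lies midway between the tips of the shut fingers; the grasp point (between the pads) lies 19 mm behind it (manip.grip_point_offset is the distance from the TCP to the grasp point, in mm); x points along the fingers, z is the direction in which the jaws open and shut, and the axes are right-handed (so a half turn about x gives the same grasp; the last joint's range is limited). The gripper opens to 94 mm and grips with 3 to 60 N. Pads are 16 mm wide; open, the fingers measure 119 mm over their backs; the gripper's body (75 mm by 177 mm) begins 78 mm behind the grasp point.
Start: joints at [1.082, 0.3, 1.521, -0, 1.321, -0.067], TCP at [225.168, 501.785, 205.446] pointing down, gripper open.
Joint ranges: [-3.03, 3.03], [-0.79, 2.21], [0.23, 2.52], [-1.04, 4.18], [0, 3.07], [-2.55, 2.55]. Speed limits (rad/s): [2.22, 2.22, 2.57, 3.14, 3.14, 3.14].

### API

Orientations are given as [roll, pitch, yaw] about the fixed x, y, z axes, in that order (R = Rz(yaw) Ry(pitch) Rx(roll)).
In Python, from cell import manip, camera, calibration, order gives the robot as it stands.
- The arm moves only by the tool jog_arm, never from a script. Its arguments are lists of equal length, an entry for each row: "turn": the turn, a rotation vector about the tool's x, y, z in degrees, a list of three; "dp": the shift along the tool's x, y, z in cm, a list of three; "gripper": the closure, from 0 (fully open) to 1 (shut). In form: {"turn": [[ax, ay, az], ...], "dp": [[tx, ty, tz], ...], "gripper": [gripper, ...]}. A call has 1 to 8 rows; each row shifts and turns the pose as measured when the row begins, along the tool's axes as they then stand; what a row does not reach is not made up. A row lasts 1/8 s, in which the tool goes at most 62.5 mm and 10.7 degrees, less where a joint would pass 70% of its speed; a pose out of reach is approached as far as the arm can. A call is refused whole if a number of a shift passes 6.25 or a number of a turn 10.7, either way. A call with a gripper value outside its range is refused whole. The fingers move at their own pace and stop on an object; "grip_force" is the grip in N (left out, the last holds). Time passes only in rows, so rows that do not move let the fingers close. It gives the time, the measured TCP pose, the force and the opening at its end, in the units of the state.
- manip.read_state(): the state, without advancing time (a new reading comes with each control period).
- camera(name): name is "side" or "top" or "wrist"; returns (picture, depth): 420x560x3 uint8, red, green, blue; 420x560 float32, mm along the optical axis (not along the pixel's ray), 0 where there is no reading.
- calibration(name): a dict with "K" (3x3 intrinsics, pixels), "world_from_camera" (4x4, takes a point from camera to world coordinates). Camera axes: x right, y down, z forward; pixel columns grow to the right and rows downward; lengths in mm; the calibration is good to about 2 mm. A picture is of the moment at which its call begins: read the wrist's pose just before it. calibration takes no time and is no camera call; for the wrist camera it gives the pose at the moment of the call.
- order.sign_off(): hands the job in, once; it reports no verdict.
The state is a dict: "clock": time; "joints": joint angles; "qd": joint speeds; "effort": joint torques, N m; "eef_pos": TCP position; "eef_rot": TCP orientation; "wrist_force": force on the tool from outside, world axes, zero at the start; "moment": the same for the moment, N m; "finger_gap": finger opening in mm.
Only numpy, scipy, OpenCV 4.12 (cv2) and the standard library are available. Lean on these libraries where they do the work, as an engineer would, in place of code of your own. Each camera call takes 0.05 s, during which the arm holds its last target.

### The job

Open the small stock cupboard on the packing bench: its blue door has no handle, so press it gently at the yellow dot with closed fingertips until the touch catch lets go, then take the fingers away and let the spring push the door ajar. Then reach behind its free edge and swing it gently round with the fingertips until it stands wide open, about square to the cupboard or further, and leave it there. Only push the door, do not pinch it, and leave the tape roll, spray can and white carton where they stand.

Things in the scene. Friction and masses are not known exactly. Their poses are not given: they have to be found in the camera images.
- cupboard: Plywood cupboard fixed to the bench, mm: 200 deep (its x, front to back), 340 wide (its y, to the left for someone facing the front: from -102 to 238), 230 high. Origin: on its underside, mid-depth, below the middle of the blue door. Carcass front: x = -100. Left of y = 102: open pigeonholes. The closed door's back is 7 proud of the carcass front; the space behind it is clear for 100 except for the catch.
- stock_door (a joint): Angle of the blue door, rad: 0 closed and latched, negative pressed in, 1.57 square to the cupboard, stop 1.92. Pressing at the dot takes about 6 N; the catch lets go near -0.016 (dot in 3 mm; a shorter press stays latched), hard stop -0.034. As the finger draws back a plunger springs the door to about 0.3 (edge 60 mm off the carcass). Then it swings freely, stays where left, does not relatch.
- press_dot (a point): Centre of the yellow dot, 22 across, on the door's blue front face: 175 from the hinge line, 25 from the free edge, 22 below the door's top edge. Moves with the door.
- door_hinge (a point): Point on the vertical hinge line at the height of the door's top edge (225 mm above the bench), in the plane of the door's back face; in the cupboard's frame x = -107, y = 100 mm, next to the pigeonholes. Its x axis is the door's normal, from front face to back face; its y axis runs along the door from free edge to hinge.
- door_edge (a point): Top back corner of the door's free edge, 200 mm from the hinge line, 225 above the bench. The door is 200 wide, 220 high and 16 thick. Behind it the catch and its roller sit 176 from the hinge line, 80 or more below its top edge and within 45 of its back.
- door_face: The blue front half (8 thick) of the door; origin on the hinge line, at the lower edge.
- door_back: The white rear half (8 thick) of the door; origin on the hinge line, at the lower edge.
- tape_roll: Amber roll of packing tape lying on the bench, 100 across, 48 high. Origin: centre of its underside. Bystander.
- spray_can: Yellow spray can standing on the bench, 66 across, 160 high. Origin: centre of its underside. Bystander.
- white_carton: White carton with a red band on top of the cupboard, 80 x 110 x 60 high. Origin: centre of its underside. Bystander.

How it is judged:
By the outcome, as a careful person would: the job done as asked, in the order asked, and still so for the second after the job is handed in, with the robot touching nothing.
It also fails if it takes over 54 s, if anything falls off the work surface, if the arm or the gripper's body presses on something with over 40 N, if the wrist force passes 120 N, or if a joint passes its speed limit or range.

## Working session

There is one attempt and no reset: what is moved stays moved. The work goes in short steps, Python scripts to look and compute and a tool call to move; the robot and the scene stay as the last step left them, time stands still between calls to the robot, and variables do not carry over. Pictures are saved under pics/ and viewed, and the job is handed in when it is done.

Besides the shell and the picture viewer there is one more tool, called after "Emit:" in YAML: its name, and indented under it one key for each argument. jog_arm: Moves the arm, as the interface text tells. Its arguments: {"type":"object","properties":{"turn":{"type":"array","items":{"type":"array","items":{"type":"number"}}},"dp":{"type":"array","items":{"type":"array","items":{"type":"number"}}},"gripper":{"type":"array","items":{"type":"number"}},"grip_force":{"type":"number"}},"required":["turn","dp","gripper"]}

```bash
ls; mkdir -p pics
python3 - <<'E'
from cell import manip, camera, calibration, order
import cv2,numpy as np
s=manip.read_state();print(s)
for n in("side","top"):
    p,d=camera(n);cv2.imwrite(f"pics/{n}0.png",p[:,:,::-1]);np.savez(f"pics/{n}0.npz",p=p,d=d)
    c=calibration(n);print(n,np.round(c["K"],1).tolist(),np.round(c["world_from_camera"],3).tolist())
E
```

```text
pics
{'clock': 0.0, 'joints': array([ 1.08237747e+00,  3.00449735e-01,  1.52158908e+00, -2.21212283e-05,
        1.32069402e+00, -6.66108850e-02]), 'qd': array([ 0.00137156, -0.00011822, -0.00126258, -0.00176725, -0.00108352,
        0.00092609]), 'effort': array([ 1.01253620e-03, -5.31807768e+01, -3.52741277e+01,  7.08496361e-02,
        2.42885237e-02, -3.87166165e-05]), 'eef_pos': array([225.06468199, 501.5520953 , 204.89466709]), 'eef_rot': array([ 3.09377199,  1.56965595, -2.04041947]), 'wrist_force': array([ 0.08351584, -0.31711878, -0.73582294]), 'moment': array([ 0.06275783, -0.05310843,  0.03128628]), 'finger_gap': 94.01031278561445}
side [[481.6, 0.0, 282.7], [0.0, 481.6, 208.5], [0.0, 0.0, 1.0]] [[0.89, -0.434, 0.138, 437.563], [-0.455, -0.853, 0.256, -355.53], [0.006, -0.291, -0.957, 1013.001], [0.0, 0.0, 0.0, 1.0]]
top [[444.6, 0.0, 277.8], [0.0, 444.6, 214.8], [0.0, 0.0, 1.0]] [[-0.007, -0.998, 0.06, 542.159], [-1.0, 0.009, 0.03, -144.449], [-0.03, -0.06, -0.998, 1051.891], [0.0, 0.0, 0.0, 1.0]]
```

View pics/side0.png

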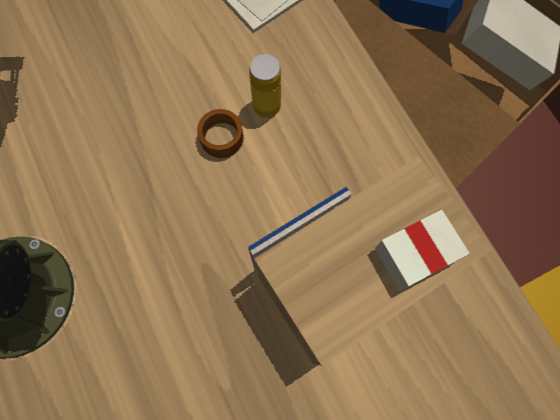

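View pics/top0.png

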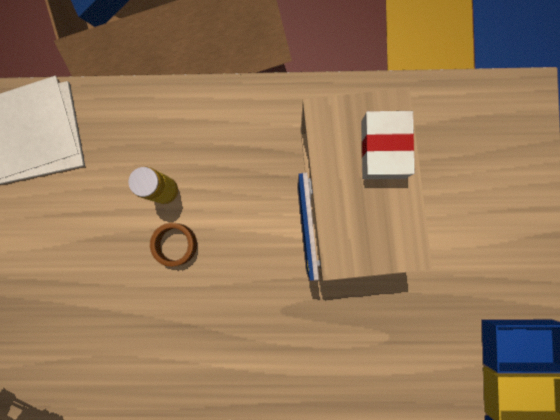

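```bash
cat > h.py <<'E'
import cv2,numpy as np
from cell import manip, camera, calibration, order
def pts(n,d):
    c=calibration(n);K=c["K"];T=np.array(c["world_from_camera"])
    v,u=np.mgrid[:d.shape[0],:d.shape[1]]
    P=np.stack([(u-K[0][2])/K[0][0]*d,(v-K[1][2])/K[1][1]*d,d],-1)
    return P@T[:3,:3].T+T[:3,3]
def fitline(n,tag,z):
    pass
E
python3 - <<'E'
from h import *
for n in("side","top"):
    f=np.load(f"pics/{n}0.npz");p,d=f["p"],f["d"];P=pts(n,d)
    h=cv2.cvtColor(p,cv2.COLOR_RGB2HSV)
    top=(abs(P[...,2]-228)<8)&(d>0)
    print(n,"z hist top",np.median(P[...,2][top]),top.sum())
    # table check
    print("table z",np.median(P[...,2][(abs(P[...,2])<15)]))
    blue=cv2.inRange(h,(105,100,40),(125,255,255))>0
    Zt=(P[...,2]>215)&(P[...,2]<235)
    m=blue&Zt
    q=P[m];print("blue top",len(q),q.min(0).round(),q.max(0).round())
    r=cv2.minAreaRect(q[:,:2].astype(np.float32));print(r,cv2.boxPoints(r).round(1).tolist())
    q=P[top&(P[...,1]<400)];
    r=cv2.minAreaRect(q[:,:2].astype(np.float32));print("cup top",r,cv2.boxPoints(r).round(1).tolist())
    for nm,m in (("tape",(P[...,2]>40)&(P[...,2]<56)&(P[...,1]>-50)&(P[...,0]>300)),("can",(P[...,2]>145)&(P[...,2]<175)&(P[...,1]>-50)),("carton",(P[...,2]>280)&(P[...,2]<300))):
        q=P[m]
        if len(q): r=cv2.minAreaRect(q[:,:2].astype(np.float32));print(nm,len(q),r)
E
```

```text
side z hist top 230.32903368439713 21957
table z 0.6851679179053463
blue top 402 [ 469. -184.  219.] [ 666. -160.  231.]
((567.9321899414062, -171.72418212890625), (198.0251922607422, 7.316793918609619), 5.340602397918701) [[469.0, -177.3000030517578], [469.70001220703125, -184.60000610351562], [666.9000244140625, -166.1999969482422], [666.2000122070312, -158.89999389648438]]
cup top ((446.8973083496094, -231.54345703125), (303.0274963378906, 799.9633178710938), 75.4510726928711) [[21.700000762939453, -277.70001220703125], [796.0, -478.70001220703125], [872.0999755859375, -185.39999389648438], [97.80000305175781, 15.600000381469727]]
tape 820 ((581.1741333007812, 145.23263549804688), (198.5233612060547, 99.58643341064453), 19.288185119628906)
can 833 ((391.0943603515625, 72.2741470336914), (632.7852172851562, 63.13359832763672), 17.045286178588867)
carton 3730 ((708.6834716796875, -315.1443786621094), (111.70376586914062, 80.290771484375), 0.0745217353105545)
top z hist top 229.88442167407004 17346
table z -0.04598660818442113
blue top 416 [ 472. -182.  215.] [ 668. -160.  229.]
((570.3468627929688, -171.01922607421875), (197.001708984375, 7.289065361022949), 5.445626735687256) [[471.8999938964844, -176.6999969482422], [472.6000061035156, -184.0], [668.7000122070312, -165.3000030517578], [668.0999755859375, -158.0]]
cup top ((649.6220703125, -272.20587158203125), (340.7939147949219, 223.96531677246094), 5.500885009765625) [[469.29998779296875, -177.10000610351562], [490.70001220703125, -400.0], [830.0, -367.29998779296875], [808.5, -144.39999389648438]]
tape 728 ((584.3506469726562, 145.5039520263672), (196.08477783203125, 98.8014144897461), 19.308568954467773)
can 791 ((667.4396362304688, 156.65249633789062), (61.46782684326172, 62.05303955078125), 34.38301086425781)
carton 3041 ((711.814453125, -315.1370544433594), (81.11705017089844, 110.10494232177734), 89.9809341430664)
```

```bash
cat >> h.py <<'E'
from scipy.spatial.transform import Rotation as Ro
N=np.array([0.0945,-0.9955,0]); Y=np.array([0.9955,0.0945,0])
def pose():
    s=manip.read_state();return s,np.array(s["eef_pos"]),Ro.from_euler("xyz",s["eef_rot"])
def target(t,sg=1,z=Y):
    t=np.deg2rad(t);z=np.array(z)*sg
    n=np.cross(z*sg,[0,0,1]);n=n if n@N>0 else -n
    x=-np.cos(t)*np.array([0,0,1])+np.sin(t)*n
    return Ro.from_matrix(np.stack([x,np.cross(z,x),z],1))
def plan(p1,R1,n):
    s,p,R=pose();dp=(np.array(p1)-p)/n
    rv=(R.inv()*R1).as_rotvec(degrees=True)/n
    print("turn",[rv.round(1).tolist()]*1,"x",n,"|step|",np.linalg.norm(dp).round(1))
    Rk=R
    out=[]
    for k in range(n):
        out.append((Rk.inv().apply(dp)/10).round(2).tolist());Rk=Rk*Ro.from_rotvec(rv,degrees=True)
    print("dp",out)
E
python3 - <<'E'
from h import *
s,p,R=pose();print(R.as_matrix().round(3))
for sg in(1,-1): print(sg,(R.inv()*target(0,sg)).as_rotvec(degrees=True).round(1),(R.inv()*target(45,sg)).as_rotvec(degrees=True).round(1))
plan([490,-60,270],target(0,1),16)
plan([490,-60,270],target(0,-1),16)
f=np.load("pics/top0.npz");P=pts("top",f["d"]);print(P[245,155],P[245,192],P[225,173],P[264,173])
E
```

```text
[[-0.    -0.912  0.409]
 [-0.001  0.409  0.912]
 [-1.     0.    -0.001]]
1 [60.4 -0.1  0. ] [ 57.2  23.6 -40.6]
-1 [-1.196e+02 -0.000e+00 -1.000e-01] [-112.4   46.5   27. ]
turn [[3.8, -0.0, 0.0]] x 16 |step| 39.0
dp [[-0.4, -2.95, -2.52], [-0.4, -3.11, -2.33], [-0.4, -3.25, -2.12], [-0.4, -3.39, -1.9], [-0.41, -3.5, -1.67], [-0.41, -3.61, -1.44], [-0.41, -3.69, -1.19], [-0.41, -3.76, -0.95], [-0.41, -3.82, -0.7], [-0.41, -3.86, -0.45], [-0.41, -3.88, -0.19], [-0.41, -3.88, 0.06], [-0.41, -3.87, 0.32], [-0.41, -3.84, 0.57], [-0.41, -3.79, 0.83], [-0.41, -3.73, 1.07]]
turn [[-7.5, -0.0, -0.0]] x 16 |step| 39.0
dp [[-0.4, -2.95, -2.52], [-0.4, -2.59, -2.89], [-0.4, -2.2, -3.2], [-0.4, -1.76, -3.46], [-0.4, -1.3, -3.66], [-0.4, -0.81, -3.8], [-0.4, -0.31, -3.87], [-0.4, 0.2, -3.88], [-0.4, 0.7, -3.82], [-0.4, 1.19, -3.69], [-0.4, 1.66, -3.51], [-0.41, 2.1, -3.26], [-0.41, 2.51, -2.96], [-0.41, 2.87, -2.61], [-0.41, 3.19, -2.21], [-0.41, 3.45, -1.78]]
[536.05814579 168.42201354  37.90667831] [535.54649832  80.65246831  48.14381521] [581.1548167  123.68008564  50.72438339] [492.91703984 123.77089406  48.03449889]
```

Emit:
jog_arm:
  turn:
    - [3.8,0,0]
    - [3.8,0,0]
    - [3.8,0,0]
    - [3.8,0,0]
    - [3.8,0,0]
    - [3.8,0,0]
    - [3.8,0,0]
    - [3.8,0,0]
  dp:
    - [-2.0,-3.0,-2.5]
    - [-2.0,-3.1,-2.3]
    - [-1.5,-3.3,-2.1]
    - [-1.0,-3.4,-1.9]
    - [0,-3.5,-1.7]
    - [0,-3.6,-1.4]
    - [0,-3.7,-1.2]
    - [0,-3.8,-1]
  gripper: [1,1,1,1,1,1,1,1]
  grip_force: 10

```text
clock: 1.1
eef_pos: [358.3, 211.4, 270.3]
eef_rot: [-2.703, 1.565, -2.097]
wrist_force: [1.5, -0.5, -0.7]
finger_gap: 17.5
```

Run:
```python
from h import *
s,p,R=pose();print(p,s["finger_gap"],s["clock"])
plan([490,-60,265],target(45,1),9)
```

```text
[358.31055528 211.39956245 270.26545379] 17.47977967775503 1.1
turn [[3.1, 1.3, -4.9]] x 9 |step| 33.5
dp [[0.07, -3.31, -0.51], [0.36, -3.32, -0.33], [0.65, -3.29, -0.14], [0.92, -3.22, 0.05], [1.19, -3.12, 0.25], [1.44, -2.99, 0.44], [1.68, -2.83, 0.63], [1.89, -2.64, 0.82], [2.09, -2.42, 1.0]]
```

Emit:
jog_arm:
  turn:
    - [3.1,1.3,-4.9]
    - [3.1,1.3,-4.9]
    - [3.1,1.3,-4.9]
    - [3.1,1.3,-4.9]
    - [3.1,1.3,-4.9]
    - [3.1,1.3,-4.9]
    - [3.1,1.3,-4.9]
    - [3.1,1.3,-4.9]
  dp:
    - [0.1,-3.3,-0.5]
    - [0.4,-3.3,-0.3]
    - [0.6,-3.3,-0.1]
    - [0.9,-3.2,0]
    - [1.2,-3.1,0.2]
    - [1.4,-3.0,0.4]
    - [1.7,-2.8,0.6]
    - [1.9,-2.6,0.8]
  gripper: [1,1,1,1,1,1,1,1]

```text
clock: 2.1
eef_pos: [474.4, -39.7, 268.0]
eef_rot: [-1.603, 0.843, -1.466]
wrist_force: [-0.5, -0.2, -0.1]
finger_gap: 0.6
```

Run:
```python
from h import *
s,p,R=pose();print(p,s["finger_gap"],s["clock"],s["joints"].round(2))
plan([492,-140,230],target(45,1),5)
q,d=camera("wrist");cv2.imwrite("pics/w1.png",q[:,:,::-1]);np.savez("pics/w1.npz",p=q,d=d,R=R.as_matrix(),T=calibration("wrist")["world_from_camera"],K=calibration("wrist")["K"])
```

```text
[474.36744142 -39.70086995 268.00007112] 0.559693688439349 2.1 [ 0.22  0.14  1.73 -0.73  1.42  0.25]
turn [[0.4, 0.1, -0.7]] x 5 |step| 21.7
dp [[1.92, -1.01, 0.11], [1.93, -0.99, 0.12], [1.94, -0.97, 0.13], [1.95, -0.95, 0.14], [1.96, -0.92, 0.15]]
```

View pics/w1.png

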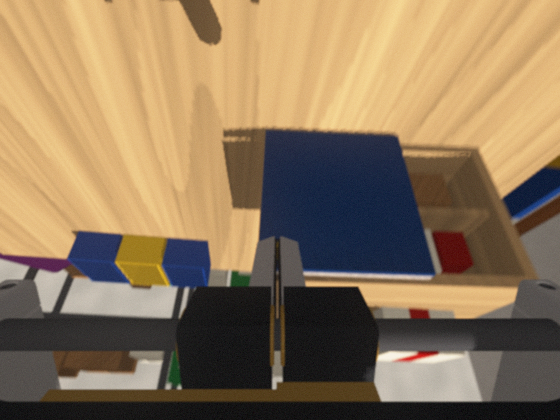

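Emit:
jog_arm:
  turn:
    - [0.6,0.2,-1.0]
    - [0.6,0.1,-1.0]
    - [0.6,0.1,-1.0]
    - [0,0,0]
  dp:
    - [0.5,-0.3,2.0]
    - [1.4,-0.9,2.0]
    - [1.8,-1.0,2.0]
    - [1.0,-0.5,0]
  gripper: [1,1,1,1]

```text
clock: 2.65
eef_pos: [541.1, -86.8, 248.7]
eef_rot: [-1.583, 0.787, -1.481]
wrist_force: [-0.0, -1.2, -0.4]
finger_gap: 0.5
```

Run:
```python
from h import *
s,p,R=pose();print(p,s["finger_gap"],s["clock"],s["joints"].round(2));c=calibration("wrist")
q,d=camera("wrist");cv2.imwrite("pics/w2.png",q[:,:,::-1])
P=pts("wrist",d)
h=cv2.cvtColor(q,cv2.COLOR_RGB2HSV)
m=cv2.inRange(h,(20,120,90),(35,255,255))
n,l,st,ce=cv2.connectedComponentsWithStats(m)
K=c["K"];T=c["world_from_camera"]
for i in range(1,n):
    if st[i,4]>60:
        u,v=ce[i];w=P[l==i];print(st[i],ce[i],np.median(w,0))
```

```text
[541.0807063  -86.79020586 248.72614998] 0.5428980244405807 2.65 [ 0.13  0.3   1.61 -0.81  1.36  0.25]
[547 123  13  13  85] [554.8        130.12941176] [1971.41766811 -863.79490696 -745.61970396]
[  83  221   65   54 2353] [113.58096048 246.87377816] [ 191.38733539 -579.96396384   49.3959219 ]
[208 227  23  22 387] [219.        237.3126615] [ 494.26692683 -173.71960959  204.5488641 ]
```

View pics/w2.png

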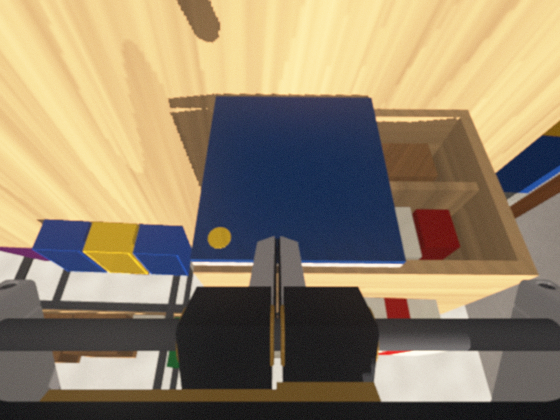

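Run:
```python
from h import *
plan([492.3,-150,199],target(45,1),4)
```

```text
turn [[0.1, -0.1, -0.0]] x 4 |step| 23.3
dp [[1.9, -0.13, -1.34], [1.9, -0.13, -1.34], [1.9, -0.14, -1.34], [1.9, -0.14, -1.35]]
```

Emit:
jog_arm:
  turn:
    - [0,0,0]
    - [0,0,0]
    - [0,0,0]
    - [0,0,0]
    - [0,0,0]
  dp:
    - [1.9,-0.1,-1.3]
    - [1.9,-0.1,-1.3]
    - [1.9,-0.1,-1.3]
    - [1.9,-0.1,-1.3]
    - [0,0,0]
  gripper: [1,1,1,1,1]

```text
clock: 3.32
eef_pos: [489.3, -148.4, 197.9]
eef_rot: [-1.582, 0.791, -1.479]
wrist_force: [0.4, -0.9, 0.5]
finger_gap: 0.5
```

Run:
```python
from h import *
print(pose()[1],pose()[0]["wrist_force"])
plan([492.7,-160,199],target(45,1),1)
print(pose()[2].inv().apply(N), (np.array([494.3,-173.7,204.5])-pose()[1])@N)
```

```text
[ 489.30320374 -148.36346076  197.93999541] [ 0.39310292 -0.88230472  0.51292338]
turn [[0.5, -0.1, -0.3]] x 1 |step| 12.2
dp [[0.76, -0.92, 0.22]]
[ 0.7032452  -0.71089555 -0.00492115] 25.694722060985466
```

Emit:
jog_arm:
  turn:
    - [0,0,0]
    - [0,0,0]
    - [0,0,0]
    - [0,0,0]
  dp:
    - [0.5,-0.5,0.2]
    - [0.5,-0.5,0.1]
    - [0.1,-0.1,0]
    - [0,0,0]
  gripper: [1,1,1,1]

```text
clock: 3.82
eef_pos: [495.4, -163.2, 199.7]
eef_rot: [-1.578, 0.791, -1.475]
wrist_force: [1.0, 0.3, 0.4]
finger_gap: 0.6
```

Emit:
jog_arm:
  turn:
    - [0,0,0]
    - [0,0,0]
  dp:
    - [0.15,-0.15,0]
    - [0,0,0]
  gripper: [1,1]

```text
clock: 4.08
eef_pos: [495.7, -165.3, 199.7]
eef_rot: [-1.578, 0.791, -1.475]
wrist_force: [-0.7, -0.4, -0.4]
finger_gap: 0.3
```

Run:
```python
from h import *
print(pose()[1],pose()[0]["wrist_force"])
print((np.array([494.3,-173.7,204.5])-pose()[1])@N)
q,d=camera("wrist");cv2.imwrite("pics/w3.png",q[:,:,::-1])
```

```text
[ 495.72719667 -165.26420048  199.65830665] [-0.7351851  -0.39010022 -0.43101775]
8.262968337216938
```

View pics/w3.png

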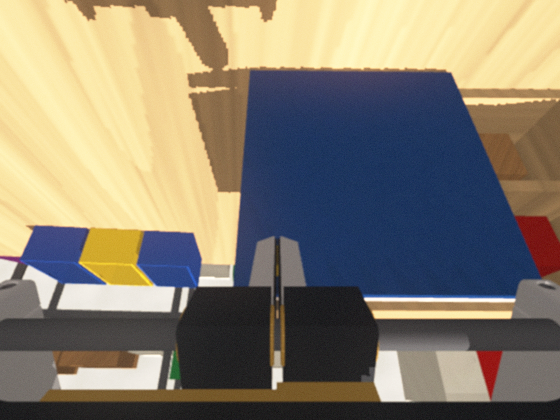

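Emit:
jog_arm:
  turn:
    - [0,0,0]
    - [0,0,0]
  dp:
    - [0.15,-0.15,0]
    - [0,0,0]
  gripper: [1,1]

```text
clock: 4.38
eef_pos: [496.0, -167.4, 199.7]
eef_rot: [-1.578, 0.791, -1.475]
wrist_force: [0.9, -0.3, -0.2]
finger_gap: 0.3
```

Emit:
jog_arm:
  turn:
    - [0,0,0]
    - [0,0,0]
  dp:
    - [0.1,-0.1,0]
    - [0,0,0]
  gripper: [1,1]

```text
clock: 4.62
eef_pos: [496.1, -168.8, 199.6]
eef_rot: [-1.578, 0.791, -1.475]
wrist_force: [0.8, -0.1, -0.1]
finger_gap: 0.4
```

Emit:
jog_arm:
  turn:
    - [0,0,0]
    - [0,0,0]
  dp:
    - [0.1,-0.1,0]
    - [0,0,0]
  gripper: [1,1]

```text
clock: 4.88
eef_pos: [496.2, -170.0, 199.5]
eef_rot: [-1.578, 0.792, -1.475]
wrist_force: [-1.8, 3.3, 0.4]
finger_gap: 0.8
```

Contact around y=-169.5. Press about 4 mm further, in steps.

Emit:
jog_arm:
  turn:
    - [0,0,0]
    - [0,0,0]
  dp:
    - [0.12,-0.12,0]
    - [0,0,0]
  gripper: [1,1]

```text
clock: 5.12
eef_pos: [496.3, -171.5, 199.5]
eef_rot: [-1.578, 0.792, -1.475]
wrist_force: [-1.4, 2.9, 0.6]
finger_gap: 0.7
```

Emit:
jog_arm:
  turn:
    - [0,0,0]
    - [0,0,0]
  dp:
    - [0.12,-0.12,0]
    - [0,0,0]
  gripper: [1,1]

```text
clock: 5.38
eef_pos: [496.4, -173.0, 199.4]
eef_rot: [-1.579, 0.792, -1.475]
wrist_force: [-2.1, 4.9, 2.0]
finger_gap: 0.7
```

Emit:
jog_arm:
  turn:
    - [0,0,0]
    - [0,0,0]
  dp:
    - [0.09,-0.09,0]
    - [0,0,0]
  gripper: [1,1]

```text
clock: 5.62
eef_pos: [496.4, -174.1, 199.4]
eef_rot: [-1.579, 0.793, -1.475]
wrist_force: [-1.7, 5.0, 1.5]
finger_gap: 0.5
```

Emit:
jog_arm:
  turn:
    - [0,0,0]
    - [0,0,0]
    - [0,0,0]
    - [0,0,0]
    - [0,0,0]
  dp:
    - [-1.5,1.5,0]
    - [-2.2,2.2,0]
    - [-2.2,2.2,0]
    - [-2.2,2.2,0]
    - [0,0,0]
  gripper: [1,1,1,1,1]

```text
clock: 6.25
eef_pos: [484.8, -58.4, 200.6]
eef_rot: [-1.578, 0.791, -1.476]
wrist_force: [-0.4, -0.5, -0.3]
finger_gap: 0.5
```

Run:
```python
from h import *
print(pose()[1],pose()[0]["wrist_force"])
for n in ("wrist","top"):
    q,d=camera(n);cv2.imwrite(f"pics/{n}4.png",q[:,:,::-1])
    P=pts(n,d);h=cv2.cvtColor(q,cv2.COLOR_RGB2HSV)
    m=(cv2.inRange(h,(105,100,40),(125,255,255))>0)&(P[...,2]>205)&(P[...,2]<235)&(P[...,0]>440)
    w=P[m]
    if len(w)>10:r=cv2.minAreaRect(w[:,:2].astype(np.float32));print(n,len(w),r,cv2.boxPoints(r).round(0).tolist())
```

```text
[484.81200168 -58.38077158 200.627324  ] [-0.40263681 -0.50406173 -0.32000894]
wrist 2020 ((620.5084228515625, -148.4176788330078), (5.174228191375732, 106.65372467041016), 78.8062744140625) [[568.0, -141.0], [672.0, -161.0], [673.0, -156.0], [569.0, -136.0]]
top 287 ((575.9697265625, -143.02691650390625), (5.160221099853516, 195.4192657470703), 78.6259536743164) [[480.0, -126.0], [671.0, -165.0], [672.0, -160.0], [481.0, -121.0]]
```

View pics/wrist4.png

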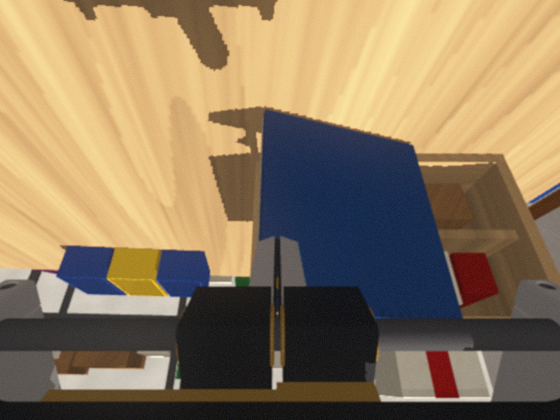

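View pics/top4.png

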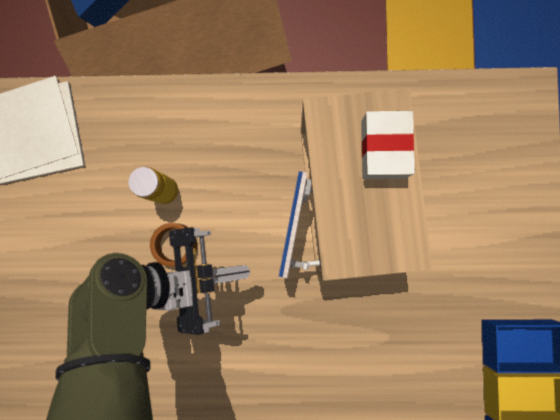

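Run:
```python
from h import *
plan([415,-90,235],target(0,1),6)
```

```text
turn [[0.1, -0.0, 7.4]] x 6 |step| 13.9
dp [[-0.13, -0.67, -1.21], [-0.22, -0.65, -1.21], [-0.3, -0.62, -1.21], [-0.38, -0.58, -1.21], [-0.45, -0.52, -1.21], [-0.52, -0.46, -1.2]]
```

Emit:
jog_arm:
  turn:
    - [0.1,0,7.4]
    - [0.1,0,7.4]
    - [0.1,0,7.4]
    - [0.1,0,7.4]
    - [0.1,0,7.4]
    - [0.1,0,7.4]
    - [0,0,1]
  dp:
    - [-1.0,0,-1.2]
    - [-0.6,0,-1.2]
    - [-0.4,-0.6,-1.2]
    - [-0.4,-0.6,-1.2]
    - [-0.5,-0.5,-1.2]
    - [-0.5,-0.5,-1.2]
    - [0,0,0]
  gripper: [1,1,1,1,1,1,1]

```text
clock: 7.22
eef_pos: [411.6, -78.0, 238.5]
eef_rot: [1.412, 1.539, 1.495]
wrist_force: [-0.1, 0.7, -0.7]
finger_gap: 0.2
```

Run:
```python
from h import *
print(pose()[1],pose()[0]["wrist_force"])
plan([425,-163,178],target(0,1),5)
```

```text
[411.57502444 -77.96327076 238.54680872] [-0.1461145   0.74187862 -0.72958942]
turn [[-0.1, 0.1, -0.4]] x 5 |step| 21.0
dp [[1.16, -1.75, 0.12], [1.17, -1.75, 0.12], [1.18, -1.74, 0.12], [1.19, -1.73, 0.11], [1.2, -1.73, 0.11]]
```

Emit:
jog_arm:
  turn:
    - [0,0,-0.5]
    - [0,0,-0.4]
    - [0,0,-0.4]
    - [0,0,-0.4]
    - [0,0,0]
    - [0,0,0]
  dp:
    - [1.2,-1.8,0]
    - [1.2,-1.8,0]
    - [1.2,-1.8,0]
    - [1.2,-1.7,0.1]
    - [1.2,-1.7,0.1]
    - [0,0,0]
  gripper: [1,1,1,1,1,1]

```text
clock: 7.98
eef_pos: [421.4, -170.6, 172.7]
eef_rot: [-1.048, 1.565, -0.968]
wrist_force: [-0.1, -0.1, 0.3]
finger_gap: 0.4
```

Run:
```python
from h import *
s,p,R=pose();print(p,s["wrist_force"],R.as_matrix().round(2).tolist())
q,d=camera("wrist");cv2.imwrite("pics/w5.png",q[:,:,::-1])
q,d=camera("top");cv2.imwrite("pics/t5.png",cv2.resize(q[120:340,120:420,::-1],None,fx=2,fy=2))
plan([488,-165,178],target(0,1),4)
```

```text
[ 421.38671311 -170.64487176  172.74614314] [-0.11080818 -0.10741527  0.34889629] [[0.0, -0.08, 1.0], [-0.0, 1.0, 0.08], [-1.0, -0.0, 0.0]]
turn [[-0.2, 0.1, 0.1]] x 4 |step| 16.7
dp [[-0.1, -0.01, 1.66], [-0.1, -0.02, 1.66], [-0.1, -0.02, 1.66], [-0.1, -0.03, 1.66]]
```

View pics/w5.png

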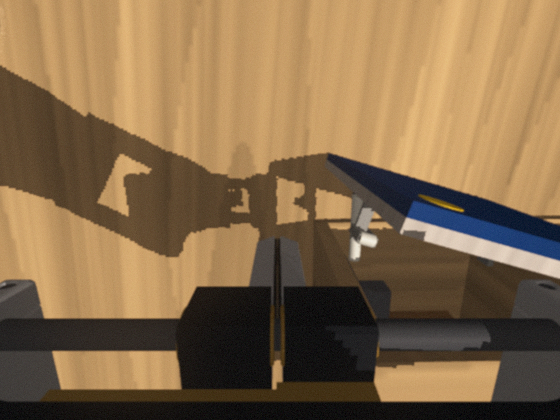

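View pics/t5.png

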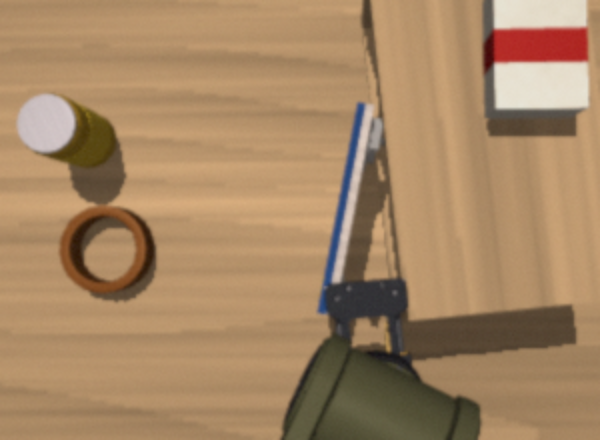

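Emit:
jog_arm:
  turn:
    - [0,0,0]
    - [0,0,0]
    - [0,0,0]
    - [0,0,0]
    - [0,0,0]
  dp:
    - [-0.2,0,1.7]
    - [-0.2,0,1.7]
    - [-0.1,0,1.7]
    - [0,0,1.5]
    - [0,0,0]
  gripper: [1,1,1,1,1]

```text
clock: 8.7
eef_pos: [490.3, -162.3, 182.4]
eef_rot: [-0.709, 1.56, -0.625]
wrist_force: [0.2, 0.8, -0.3]
finger_gap: 0.3
```

```bash
cat >> h.py <<'E'
H=np.array([669,-174.5])
def fing(th,s=182,hx=12.5,hy=8):
    u=-Y[:2]*np.cos(th)-N[:2]*np.sin(th); b=N[:2]*np.cos(th)-Y[:2]*np.sin(th)
    R=pose()[2].as_matrix()
    r=abs(R[:2,2]@b)*hx+abs(R[:2,1]@b)*hy
    return H+s*u+b*r
def path(ths,s=182):
    st,p,R=pose();print("now",p.round(1),st["wrist_force"].round(1),st["clock"]);c=p[:2]
    for th in ths:
        f=fing(th,s);d=np.r_[f-c,0];print(round(th,2),f.round(0),"dp",(R.inv().apply(d)/10).round(2));c=f
E
python3 - <<'E'
from h import *
path(np.arange(0.3,1.75,0.07))
q,d=camera("wrist");cv2.imwrite("pics/w6.png",q[:,:,::-1])
E
```

```text
now [ 490.3 -162.3  182.4] [ 0.2  0.8 -0.3] 8.7
0.3 [ 489. -148.] dp [-0.01  1.4  -0.06]
0.37 [ 491. -136.] dp [-0.01  1.17  0.31]
0.44 [ 494. -125.] dp [-0.01  1.15  0.39]
0.51 [ 497. -113.] dp [-0.    1.13  0.47]
0.58 [ 502. -102.] dp [-0.    1.1   0.54]
0.65 [507. -90.] dp [-0.    1.07  0.62]
0.72 [513. -79.] dp [-0.    1.03  0.7 ]
0.79 [520. -69.] dp [-0.    0.99  0.77]
0.86 [528. -59.] dp [0.   0.94 0.84]
0.93 [536. -49.] dp [0.   0.88 0.91]
1.0 [545. -40.] dp [0.   0.82 0.97]
1.07 [555. -32.] dp [0.   0.75 1.04]
1.14 [565. -24.] dp [0.   0.68 1.09]
1.21 [576. -17.] dp [0.01 0.6  1.14]
1.28 [587. -11.] dp [0.01 0.52 1.19]
1.35 [599.  -6.] dp [0.01 0.44 1.23]
1.42 [612.  -1.] dp [0.01 0.35 1.27]
1.49 [624.   2.] dp [0.01 0.26 1.3 ]
1.56 [637.   5.] dp [0.01 0.17 1.32]
1.63 [650.   7.] dp [0.01 0.07 1.25]
1.7 [662.   8.] dp [ 0.01 -0.01  1.23]
```

View pics/w6.png

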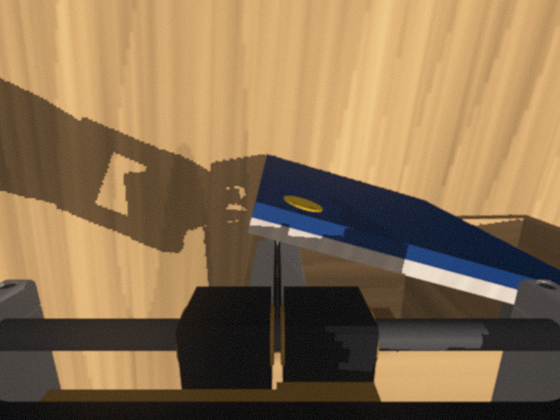

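Emit:
jog_arm:
  turn:
    - [0,0,0]
    - [0,0,0]
    - [0,0,0]
    - [0,0,0]
    - [0,0,0]
  dp:
    - [0,0.8,0]
    - [0,0.6,0]
    - [0,0.6,0.2]
    - [0,0.6,0.2]
    - [0,0.6,0.2]
  gripper: [1,1,1,1,1]

```text
clock: 9.38
eef_pos: [492.2, -127.7, 182.9]
eef_rot: [-0.701, 1.559, -0.618]
wrist_force: [0.3, -0.4, 0.0]
finger_gap: 0.4
```

Run:
```python
from h import *
path([0.44,0.51])
q,d=camera("wrist");cv2.imwrite("pics/w7.png",q[:,:,::-1])
```

```text
now [ 492.2 -127.7  182.9] [ 0.3 -0.4  0. ] 9.375
0.44 [ 494. -125.] dp [-0.    0.3   0.16]
0.51 [ 497. -113.] dp [-0.    1.13  0.47]
```

View pics/w7.png

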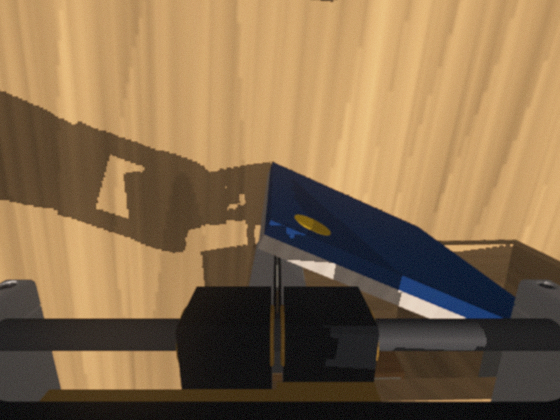

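Emit:
jog_arm:
  turn:
    - [0,0,0]
    - [0,0,0]
    - [0,0,0]
    - [0,0,0]
    - [0,0,0]
    - [0,0,0]
    - [0,0,0]
    - [0,0,0]
  dp:
    - [0,0.5,0.3]
    - [0,0.9,0.5]
    - [0,0.9,0.5]
    - [0,0.9,0.6]
    - [0,0.8,0.6]
    - [0,0.8,0.6]
    - [0,0.7,0.6]
    - [0,0.6,0.5]
  gripper: [1,1,1,1,1,1,1,1]

```text
clock: 10.42
eef_pos: [531.8, -58.3, 182.6]
eef_rot: [-0.696, 1.559, -0.613]
wrist_force: [0.2, -0.9, -0.2]
finger_gap: 0.8
```

Run:
```python
from h import *
path([0.72,0.79,0.86,0.93,1.0])
q,d=camera("wrist");cv2.imwrite("pics/w8.png",q[:,:,::-1])
```

```text
now [531.8 -58.3 182.6] [ 0.2 -0.9 -0.2] 10.425
0.72 [513. -79.] dp [-0.   -1.96 -2.03]
0.79 [520. -69.] dp [-0.    0.99  0.77]
0.86 [528. -59.] dp [0.   0.94 0.84]
0.93 [536. -49.] dp [0.   0.88 0.91]
1.0 [545. -40.] dp [0.   0.82 0.97]
```

View pics/w8.png

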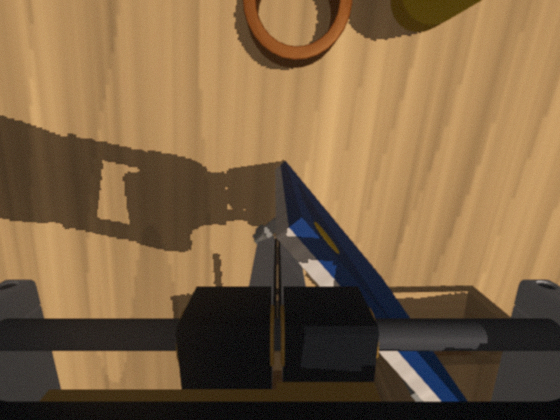

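Run:
```python
from h import *
path(np.arange(0.92,1.8,0.06),172)
```

```text
now [532.1 -57.7 182.7] [-0.9  0.2 -0.1] 10.475
0.92 [541. -58.] dp [ 0.01 -0.12  0.93]
0.98 [549. -51.] dp [0.   0.68 0.78]
1.04 [556. -44.] dp [0.   0.63 0.82]
1.1 [564. -37.] dp [0.   0.59 0.86]
1.16 [573. -31.] dp [0.   0.53 0.9 ]
1.22 [582. -26.] dp [0.   0.48 0.93]
1.28 [591. -21.] dp [0.01 0.42 0.97]
1.34 [601. -16.] dp [0.01 0.37 1.  ]
1.4 [611. -12.] dp [0.01 0.31 1.02]
1.46 [621.  -9.] dp [0.01 0.24 1.04]
1.52 [631.  -6.] dp [0.01 0.18 1.06]
1.58 [642.  -4.] dp [0.01 0.11 1.07]
1.64 [652.  -3.] dp [0.01 0.05 0.99]
1.7 [662.  -2.] dp [ 0.01 -0.01  0.99]
1.76 [672.  -2.] dp [ 0.01 -0.07  1.  ]
```

Emit:
jog_arm:
  turn:
    - [0,0,0]
    - [0,0,0]
    - [0,0,0]
    - [0,0,0]
    - [0,0,0]
    - [0,0,0]
    - [0,0,0]
    - [0,0,0]
  dp:
    - [0,0,0.7]
    - [0,0.3,0.7]
    - [0,0.5,0.7]
    - [0,0.5,0.7]
    - [0,0.4,0.8]
    - [0,0.4,0.8]
    - [0,0.3,0.8]
    - [0,0.3,0.6]
  gripper: [1,1,1,1,1,1,1,1]

```text
clock: 11.48
eef_pos: [591.5, -24.1, 182.8]
eef_rot: [-0.687, 1.56, -0.604]
wrist_force: [-0.1, 0.4, 0.0]
finger_gap: 0.3
```

Run:
```python
from h import *
path([1.28,1.34,1.4],172)
q,d=camera("wrist");cv2.imwrite("pics/w9.png",q[:,:,::-1])
```

```text
now [591.5 -24.1 182.8] [-0.1  0.4  0. ] 11.475
1.28 [591. -21.] dp [-0.    0.36 -0.01]
1.34 [601. -16.] dp [0.01 0.37 1.  ]
1.4 [611. -12.] dp [0.01 0.31 1.02]
```

View pics/w9.png

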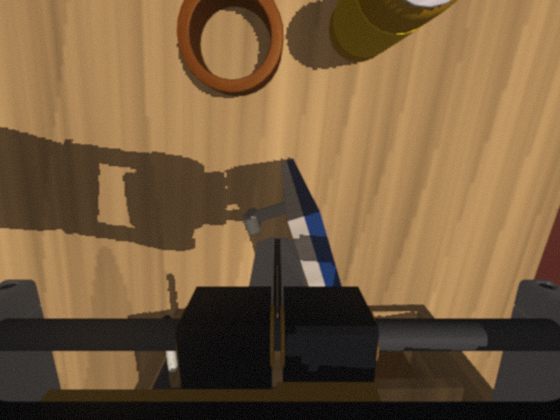

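Emit:
jog_arm:
  turn:
    - [0,0,0]
    - [0,0,0]
    - [0,0,0]
    - [0,0,0]
    - [0,0,0]
    - [0,0,0]
    - [0,0,0]
    - [0,0,0]
  dp:
    - [0,0.3,0.7]
    - [0,0.3,0.8]
    - [0,0.2,0.8]
    - [0,0.2,0.8]
    - [0,0.1,0.8]
    - [0,0.1,0.7]
    - [0,0,0.6]
    - [0,0,0.4]
  gripper: [1,1,1,1,1,1,1,1]

```text
clock: 12.52
eef_pos: [650.4, -6.1, 183.1]
eef_rot: [-0.688, 1.56, -0.605]
wrist_force: [0.7, 0.4, -1.1]
finger_gap: 0.5
```

Run:
```python
from h import *
path([1.64,1.7,1.76],172)
q,d=camera("wrist");cv2.imwrite("pics/w10.png",q[:,:,::-1])
```

```text
now [650.4  -6.1 183.1] [ 0.7  0.4 -1.1] 12.525
1.64 [652.  -3.] dp [-0.    0.31  0.16]
1.7 [662.  -2.] dp [ 0.01 -0.01  0.99]
1.76 [672.  -2.] dp [ 0.01 -0.07  1.  ]
```

View pics/w10.png

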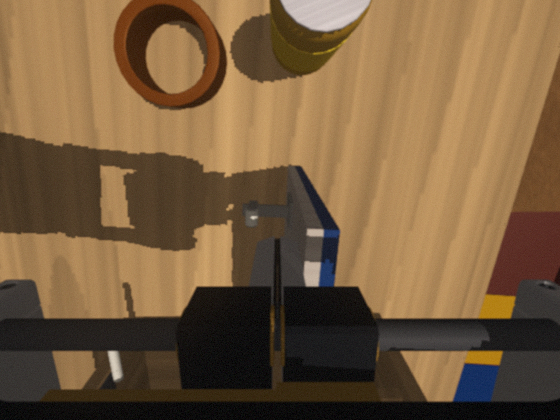

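One more small push to about 1.72, then back off.

Emit:
jog_arm:
  turn:
    - [0,0,0]
    - [0,0,0]
    - [0,0,0]
    - [0,0,0]
  dp:
    - [0,0,0.5]
    - [0,0,0.5]
    - [0,0,0.3]
    - [0,0,0]
  gripper: [1,1,1,1]

```text
clock: 13.08
eef_pos: [664.4, -5.0, 183.1]
eef_rot: [-0.683, 1.56, -0.6]
wrist_force: [-0.5, 0.9, -0.3]
finger_gap: 0.1
```

Emit:
jog_arm:
  turn:
    - [0,0,0]
    - [0,0,0]
    - [0,0,0]
    - [0,0,0]
    - [0,0,0]
    - [0,0,0]
    - [0,0,0]
  dp:
    - [0,0,-1]
    - [0,0,-2]
    - [-1,0,-3]
    - [-3,0,-4]
    - [-3,0,-4]
    - [-2,0,-3]
    - [0,0,0]
  gripper: [1,1,1,1,1,1,1]

```text
clock: 13.95
eef_pos: [484.7, -18.9, 273.6]
eef_rot: [-0.663, 1.559, -0.58]
wrist_force: [-0.0, 0.6, -0.5]
finger_gap: 0.6
```

Run:
```python
from h import *
print(pose()[1],pose()[0]["wrist_force"],pose()[0]["clock"])
for n in ("side","top"):
    q,d=camera(n);cv2.imwrite(f"pics/{n}11.png",q[:,:,::-1])
    P=pts(n,d);h=cv2.cvtColor(q,cv2.COLOR_RGB2HSV)
    m=(cv2.inRange(h,(105,100,40),(125,255,255))>0)&(P[...,2]>205)&(P[...,2]<235)&(P[...,0]>440)
    w=P[m]
    if len(w)>10:
        r=cv2.minAreaRect(w[:,:2].astype(np.float32));print(n,len(w),r,cv2.boxPoints(r).round(0).tolist())
        vx,vy,_,_=cv2.fitLine(w[:,:2].astype(np.float32),cv2.DIST_HUBER,0,.01,.01).ravel();a=np.degrees(np.arctan2(vy,vx));print("door dir",a,"open deg",(180+5.4-a)%180)
```

```text
[484.67545825 -18.92547563 273.63357054] [-0.02570411  0.56327323 -0.52326154] 13.95
side 319 ((686.3034057617188, -75.4334487915039), (198.9236297607422, 6.233337879180908), 87.09200286865234) [[678.0, -175.0], [684.0, -175.0], [694.0, 24.0], [688.0, 24.0]]
door dir 87.00402 open deg 98.39597
top 283 ((688.4141845703125, -74.9427719116211), (196.74293518066406, 5.852622032165527), 86.97908020019531) [[680.0, -173.0], [686.0, -173.0], [697.0, 23.0], [691.0, 23.0]]
door dir 87.13251 open deg 98.26749
```

View pics/top11.png

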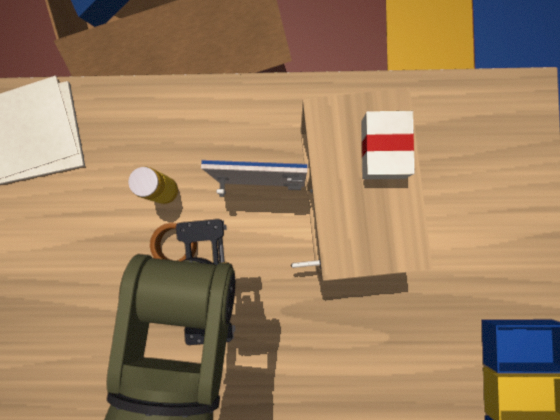

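View pics/side11.png

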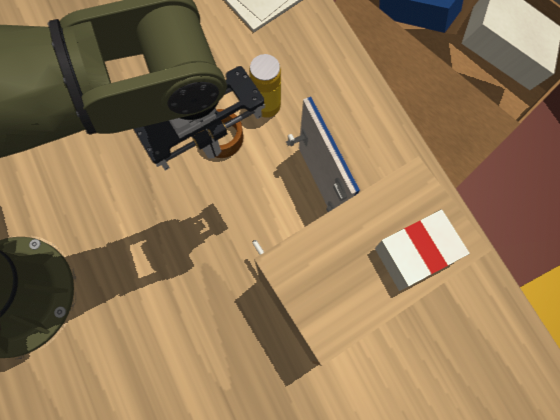

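```bash
python3 -c "
from h import *
print(order.sign_off())"
```

```text
the job is handed in; nothing more can be done
None
```

The cupboard door is wide open, at about 98° (1.71 rad), and the job is handed in.

- **Pressing:** I pressed at the yellow dot with closed fingertips, about 4 mm in and with about 5–6 N. The catch let go and, as the fingers drew back, the door sprang to about 0.29 rad.
- **Swinging:** I brought the closed fingers down behind the free edge, above the catch, and pushed the door round in small steps. The readings taken between pushes showed about 1 N at most.
- **Final checks:** the side and top cameras both gave an opening of about 98.3°. The arm stood clear, with the TCP about 200 mm from the door and the wrist force at noise level. The tape roll, spray can and white carton looked to be where they started, though I judged that by eye and did not measure them again.

The robot's clock was about 14 s at hand-in, and none of the checks failed or disagreed.

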